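# Seat the loose tap key of an oil dispenser

## Task

The green-handled key of one of the two oil dispensers has worked loose and stands proud of its tap. Shut the tap: take the key by its handle, press it down into its tapered seat and keep pressing while you turn it clockwise until the handle lies square across the pipe and the collar is home on the tap, where it must stay when you let go. Do not turn it round while it still stands loose, and leave the red-handled tap shut as it is.

Things in the scene. Friction and masses are not known exactly. Their poses are not given: they have to be found in the camera images.
- key_in (a joint): How far the green key is pressed down, m: 0 = collar 10 mm above the tap's barrel, 0.010 = home, collar on the barrel (stop). Starts at 0. The taper grips drily: straight down takes about 28 N, but only 4 to 10 N while the key is being turned (by at least 0.1 rad for each mm down). It stays where it is left (springs back less than 1 mm).
- key_turn (a joint): Turn of the green-handled key in rad, growing clockwise seen from above: 0 = as found, handle bar 20 degrees (0.35 rad) clockwise of in line with the pipe that runs from tank to spout; 1.22 = bar square across the pipe (shut); stop at 1.45. Turning takes 0.2 to 0.4 N m; it stays where it is left (springs back 1 to 2 degrees).
- key_grip (a point): Centre of the loose key's green handle, on its upright axis: a bar 54 mm long, 12 thick, 24 high (point 12 mm below its top); x = along the bar, z = up. About 132 mm above the worktop loose, 122 home. Below the bar a stem 10 mm across, 18 long, then a brass collar 31 mm across, its top 30 mm below the point. Nothing else of the dispenser is higher than 101 mm.
- other_turn (a joint): Turn of the other dispenser's red-handled key, rad, growing clockwise from above: 0 = shut and home as found; to stay so. The dispensers are fixed to the worktop and alike but for handle colour, and may stand in either place: wooden base 235 x 86 mm, steel tank lying behind the tap, 55 to 165 mm from the key's axis, 94 mm high, spout in front.

How it is judged:
By the outcome, as a careful person would: the job done as asked, in the order asked, and still so for the second after the job is handed in, with the robot touching nothing.
It also fails if it takes over 35 s, if anything falls off the work surface, if the arm or the gripper's body presses on something with over 40 N, if the wrist force passes 120 N, or if a joint passes its speed limit or range.

## Robot

A 6-joint arm with a two-finger parallel gripper is mounted at the origin on a cart in front of the work surface, level with it; the furniture and walls round the work are solid. World frame = base frame: x ahead of the robot, y to its left, z up, the work surface at z = 0. Lengths are in mm, angles in rad, forces in N, time in s.
With the tool pointing down it reaches from about 325 to 850 mm from the base axis. Payload 15.5 kg.
Tool frame: the origin (TCP) lies at the very end of the fingers, on their centre line; the grasp point (between the pads) lies 19 mm behind it; z points along the fingers, y is the line along which they close (so a half turn about z gives the same grasp; the last joint's range is limited). The gripper opens to 91 mm and grips with 3 to 60 N. Pads are 32 mm wide; open, the fingers measure 118 mm over their backs; the gripper's body (76 mm by 178 mm) begins 60 mm behind the grasp point.
Start: joints at [-1.21, 0.494, 1.345, -0, 1.302, -0.096], TCP at [275.114, -561.194, 213.915] pointing down, gripper open.
Joint ranges: [-2.91, 2.91], [-0.82, 2.16], [0.22, 2.67], [-1.22, 4.37], [0.12, 2.79], [-3.08, 3.08]. Speed limits (rad/s): [1.89, 1.89, 2.57, 3.01, 3.01, 3.01].

## Interface

Orientations are given as a rotation vector (axis times angle).
In Python, from station import bot, grab_frame, camera_params gives the robot as it stands.
- The arm moves only by the shell command python3 -m jog 'ROWS' [FORCE]. ROWS is JSON, a list of rows, each a list of 7 numbers: the finger opening in m, from 0 to 0.0912, then the shift along the tool's x, y, z in m, then the turn, a rotation vector about the tool's x, y, z in rad. In form: [[jaw, x, y, z, rx, ry, rz], ...]. A call has 1 to 20 rows; each row shifts and turns the commanded pose from where the row before left it, along the tool's axes as they then stand; what a row does not reach is not made up. A row lasts 1/8 s, in which the tool goes at most 62.5 mm and 10.7 degrees, less where a joint would pass 70% of its speed; a pose out of reach is approached as far as the arm can. A call is refused whole if a number of a shift passes 0.0625 or a number of a turn 0.188, either way. A call with a gripper value outside its range is refused whole. The fingers move at their own pace and stop on an object; FORCE is the grip in N (left out, the last holds). Time passes only in rows, so rows that do not move let the fingers close. It gives the time, the measured TCP pose, the force, the opening and the grip force at its end, in the units of the state.
- bot.observe(): the state, without advancing time (a new reading comes with each control period).
- grab_frame(name): name is "scene" or "top" or "wrist"; returns the picture (400x640x3 uint8, red, green, blue); there is no depth.
- camera_params(name): a dict with "camera_matrix" (3x3 intrinsics, pixels), "R" (3x3) and "t" (3): a world point X has camera coordinates R X + t. Camera axes: x right, y down, z forward; pixel columns grow to the right and rows downward; lengths in mm; the calibration is good to about 2 mm. A picture is of the moment at which its call begins: read the wrist's pose just before it. camera_params takes no time and is no camera call; for the wrist camera it gives the pose at the moment of the call.
- bot.close_job(): hands the job in; it is judged then, once.
The state is a dict: "clock": time; "joint_positions": joint angles; "joint_vel": joint speeds; "joint_torque": joint torques, N m; "position": TCP position; "ee_rot": TCP orientation; "wrist_force": force on the tool from outside, world axes, zero at the start; "torque": the same for the moment, N m; "finger_gap": finger opening in mm; "gripper_force": force on a finger pad.
Only numpy, scipy, OpenCV 4.12 (cv2) and the standard library are available. Lean on these libraries where they do the work, as an engineer would, in place of code of your own. Each camera call takes 0.05 s, during which the arm holds its last target. There are 200 camera calls.

## Working session

There is one attempt and no reset: what is moved stays moved. The work goes in short steps, Python scripts to look and compute and a shell command to move; the robot and the scene stay as the last step left them, time stands still between calls to the robot, and variables do not carry over. Pictures are saved under pics/ and viewed, at most 10 in all, crops included, and the job is handed in when it is done.

```bash
mkdir -p pics
python3 - <<'E'
from station import bot, grab_frame, camera_params
import cv2,numpy as np
for n in("top","scene"):
    f=grab_frame(n); cv2.imwrite(f"pics/{n}0.png",f[...,::-1])
s=bot.observe(); print({k:np.round(v,3).tolist() for k,v in s.items()})
E
```

```text
{'clock': 0.1, 'joint_positions': [-1.211, 0.494, 1.346, 0.0, 1.302, -0.095], 'joint_vel': [0.001, -0.002, -0.001, 0.001, -0.001, 0.002], 'joint_torque': [0.002, -88.024, -38.254, 0.071, 0.048, -0.0], 'position': [274.987, -560.887, 213.403], 'ee_rot': [-3.059, -0.709, 0.0], 'wrist_force': [-0.057, -0.107, -0.842], 'torque': [0.011, 0.012, -0.015], 'gripper_force': 0.0, 'finger_gap': 91.286}
```

View pics/top0.png

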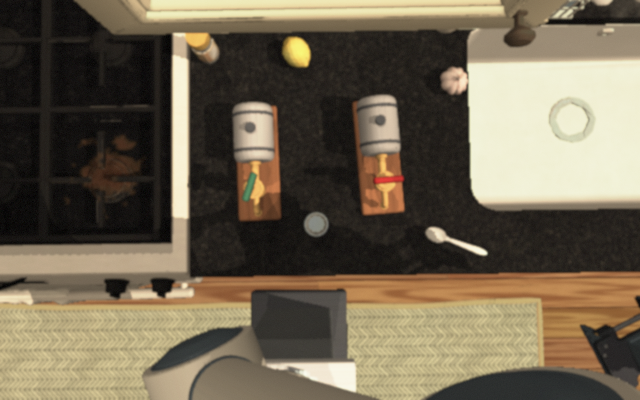

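View pics/scene0.png

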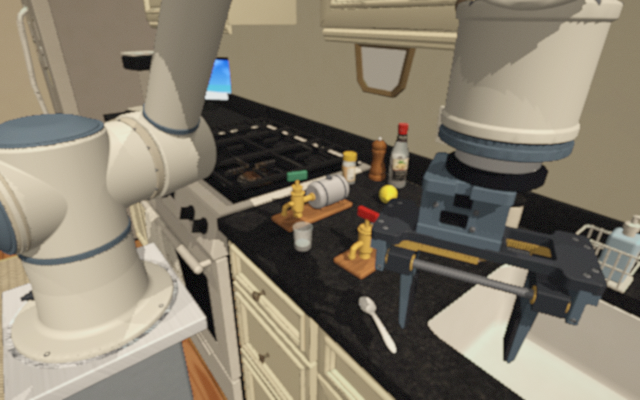

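The top view shows the green bar at about (249,187), the red one at (388,180), with the pipes running nearly vertically in the image and the tanks above them. The glass at (316,224) stands nearby.

```bash
cat > h.py <<'E'
from station import bot, grab_frame, camera_params
import cv2,numpy as np
def back(p,uv,z):
    K,R,t=[np.array(p[k],float) for k in("camera_matrix","R","t")]
    d=R.T@np.linalg.solve(K,[uv[0],uv[1],1]); c=-R.T@t.ravel()
    return c+d*(z-c[2])/d[2]
def green(f):
    h=cv2.cvtColor(f,cv2.COLOR_RGB2HSV); m=cv2.inRange(h,(65,90,40),(95,255,255))
    n,l,s,c=cv2.connectedComponentsWithStats(m); i=1+np.argmax(s[1:,4])
    return (l==i).astype(np.uint8),s[i],c[i]
E
python3 - <<'E'
from h import *
f=cv2.imread("pics/top0.png")[...,::-1].copy(); p=camera_params("top")
m,s,c=green(f); print(s,c)
pts=np.argwhere(m)[:,::-1]
w=np.array([back(p,q,138)[:2] for q in pts]); print(w.mean(0)); 
e,v=np.linalg.eigh(np.cov(w.T)); print(np.sqrt(e*12),v[:,1])
print("cam",-np.array(p["R"]).T@np.array(p["t"]).ravel())
for n,q,z in[("knob",(251,127),94),("spout",(257,205),60),("tanktop",(252,103),50),("tankbot",(253,161),50),("base",(238,220),10),("base2",(281,218),10),("b3",(277,106),10),("glass",(316,224),50),("red",(388,180),130)]: print(n,back(p,q,z).round())
s=bot.observe();print(cv2.Rodrigues(np.array(s["ee_rot"]))[0].round(3))
E
```

```text
[244 175  10  25  81] [248.74074074 187.09876543]
[500.58577724  32.96887267]
[ 6.16461294 46.90733073] [-0.95312163  0.30258743]
cam [ 447.9131977  -100.8051835  1000.15830841]
knob [617.  35.  94.]
spout [470.  29.  60.]
tanktop [673.  39.  50.]
tankbot [557.  38.  50.]
base [441.  75.  10.]
base2 [444. -13.  10.]
b3 [675.  -7.  10.]
glass [432. -85.  50.]
red [ 510. -217.  130.]
[[ 0.898  0.44  -0.   ]
 [ 0.44  -0.898  0.001]
 [ 0.    -0.001 -1.   ]]
```

```bash
python3 -m jog '[[0.06,0.033,-0.031,-0.003,0,0,0],[0.06,0.033,-0.031,-0.003,0,0,0],[0.06,0.033,-0.031,-0.003,0,0,0],[0.06,0.033,-0.031,-0.003,0,0,0],[0.06,0.033,-0.031,-0.003,0,0,0],[0.06,0.033,-0.031,-0.003,0,0,0],[0.06,0.033,-0.031,-0.003,0,0,0],[0.06,0.033,-0.031,-0.003,0,0,0],[0.06,0.033,-0.031,-0.003,0,0,0],[0.06,0.033,-0.031,-0.003,0,0,0],[0.06,0.033,-0.031,0,0,0,0],[0.06,0.033,-0.031,0,0,0,0],[0.06,0.033,-0.031,0,0,0,0],[0.06,0.033,-0.031,0,0,0,0]]' 60 && python3 -m jog '[[0.06,0,0,0,0,0,-0.182],[0.06,0,0,0,0,0,-0.182],[0.06,0,0,0,0,0,-0.182],[0.06,0,0,0,0,0,-0.182],[0.06,0,0,0,0,0,-0.182],[0.06,0,0,0,0,0,-0.182],[0.06,0,0,0,0,0,-0.182],[0.06,0,0,0,0,0,-0.182],[0.06,0,0,0,0,0,-0.182],[0.06,0,0,0,0,0,-0.182],[0.06,0,0,0,0,0,-0.182],[0.06,0,0,0,0,0,-0.182],[0.06,0,0,0,0,0,-0.182],[0.06,0,0,0,0,0,0],[0.06,0,0,0,0,0,0]]'
cat > look.py <<'E'
from h import *
import sys
s=bot.observe(); T=np.array(s["position"]); Rt=cv2.Rodrigues(np.array(s["ee_rot"]))[0]
print(T.round(1),Rt.round(3).tolist(),np.round(s["joint_positions"],2),s["clock"],s["finger_gap"],s["wrist_force"])
p=camera_params("wrist"); f=grab_frame("wrist"); cv2.imwrite(f"pics/{sys.argv[1]}.png",f[...,::-1])
E
python3 look.py w1
```

```text
clock: 1.85
position: [499.1, 33.4, 243.8]
ee_rot: [-3.06, -0.71, 0.0]
wrist_force: [1.5, -0.1, -0.3]
finger_gap: 60.1
gripper_force: 0.0
clock: 3.72
position: [498.8, 31.9, 243.8]
ee_rot: [-0.507, -3.1, 0.0]
wrist_force: [0.4, 0.0, 0.5]
finger_gap: 59.9
gripper_force: 0.0
[498.8  31.9 243.8] [[-0.948, 0.319, -0.0], [0.319, 0.948, 0.0], [0.0, -0.0, -1.0]] [-0.06  0.29  1.6   0.    1.25 -1.3 ] 3.725 59.90027758213919 [0.43694058 0.00783616 0.48708173]
```

View pics/w1.png

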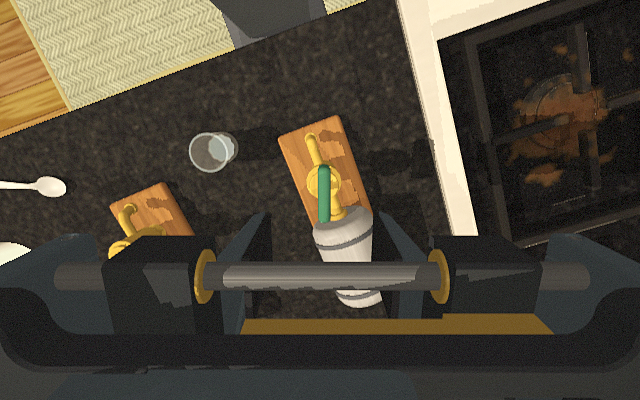

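The green bar runs almost straight up the image, from (324,166) to (324,222) and centred between the fingers. The collar is at about (322,182) and the pipe is slanted. Next I measure the bar's position and yaw.

```bash
python3 - <<'E'
from h import *
f=cv2.imread("pics/w1.png")[...,::-1].copy(); p=camera_params("wrist")
m,s,c=green(f); print(s,c)
pts=np.argwhere(m)[:,::-1]
# rows: far/near ends of the visible outline
for z in(132,144):
    w=np.array([back(p,q,z)[:2] for q in pts]); e,v=np.linalg.eigh(np.cov(w.T)); a=v[:,1]; u=w@a
    print(z,w.mean(0).round(1),a.round(3),u.min()-w.mean(0)@a,u.max()-w.mean(0)@a)
print("cam",(-np.array(p["R"]).T@np.array(p["t"]).ravel()).round(1))
b=[back(p,q,20)[:2] for q in((278,138),(340,115),(370,205))]; print(np.round(b,1), np.degrees(np.arctan2(*(b[2]-b[1])[::-1])), np.degrees(np.arctan2(*(b[0]-b[1])[::-1])))
E
python3 - <<'E'
import cv2
f=cv2.imread("pics/w1.png")[100:240,260:390]; cv2.imwrite("pics/w1c.png",cv2.resize(f,None,fx=4,fy=4,interpolation=2))
E
```

```text
[318 165  12  57 648] [323.5        193.39351852]
132 [501.2  33.1] [-0.95   0.313] -27.898431588584742 27.72750506339412
144 [498.   34.1] [-0.95   0.313] -26.71861429010852 26.55491620249336
cam [426.4  56.4 415.8]
[[442.7  -7.7]
 [440.8  75.6]
 [565.8  78.4]] 1.2629262708937463 -88.67284225028193
```

View pics/w1c.png

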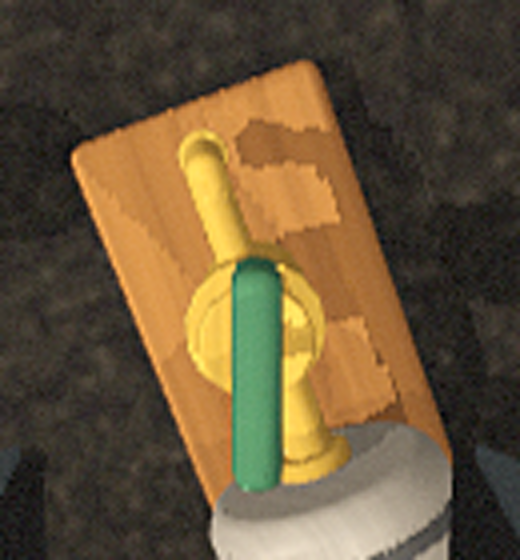

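```bash
python3 -m jog '[[0.06,0,0.002,0.03,0,0,0],[0.06,0,0,0.03,0,0,0],[0.06,0,0,0.03,0,0,0],[0.06,0,0,0.02,0,0,0],[0.06,0,0,0.018,0,0,0],[0.06,0,0,0,0,0,0],[0.06,0,0,0,0,0,0]]' 60 && python3 -m jog '[[0.005,0,0,0,0,0,0],[0.005,0,0,0,0,0,0],[0.005,0,0,0,0,0,0],[0.005,0,0,0,0,0,0],[0.005,0,0,0,0,0,0],[0.005,0,0,0,0,0,0],[0.005,0,0,0,0,0,0],[0.005,0,0,0,0,0,0]]' 60; python3 look.py w2
```

```text
clock: 4.65
position: [499.9, 33.7, 116.5]
ee_rot: [0.502, 3.101, 0.0]
wrist_force: [-0.0, -0.3, 0.0]
finger_gap: 60.0
gripper_force: 0.0
clock: 5.65
position: [499.6, 33.9, 115.9]
ee_rot: [-0.5, -3.102, -0.0]
wrist_force: [1.0, 2.9, 0.7]
finger_gap: 11.5
gripper_force: 60.0
[499.6  33.9 115.9] [[-0.949, 0.314, 0.0], [0.314, 0.949, 0.0], [0.0, 0.0, -1.0]] [-0.05  0.45  1.76  0.    0.93 -1.3 ] 5.65 11.456623142476642 [0.99084369 2.86589571 0.74927704]
```

View pics/w2.png

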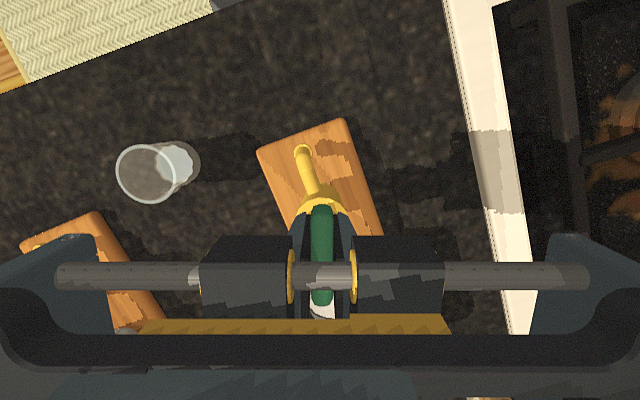

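The bar, at (320,250), is held squarely between the pads and the side force is small. First I press straight down a little.

```bash
python3 -m jog '[[0.005,0,0,0.001,0,0,0],[0.005,0,0,0.001,0,0,0],[0.005,0,0,0.001,0,0,0],[0.005,0,0,0,0,0,0]]' 60
```

```text
clock: 6.2
position: [499.7, 33.8, 113.9]
ee_rot: [0.5, 3.101, 0.0]
wrist_force: [-5.1, 3.0, 24.3]
finger_gap: 11.9
gripper_force: 60.0
```

```bash
python3 -m jog '[[0.005,0,0,0.0006,0,0,0.07],[0.005,0,0,0.0006,0,0,0.07],[0.005,0,0,0.0006,0,0,0.07],[0.005,0,0,0.0006,0,0,0.07],[0.005,0,0,0.0006,0,0,0.07],[0.005,0,0,0.0006,0,0,0.07],[0.005,0,0,0,0,0,0]]' 60;  python3 look.py w3
```

```text
clock: 7.08
position: [499.9, 34.4, 109.4]
ee_rot: [1.137, 2.928, 0.002]
wrist_force: [3.2, 9.1, 0.1]
finger_gap: 11.3
gripper_force: 60.0
[499.9  34.4 109.4] [[-0.738, 0.675, 0.001], [0.675, 0.738, 0.001], [0.0, 0.001, -1.0]] [-0.05  0.46  1.77  0.    0.91 -0.88] 7.075 11.302259760783931 [3.23538413 9.07755529 0.14976989]
```

View pics/w3.png

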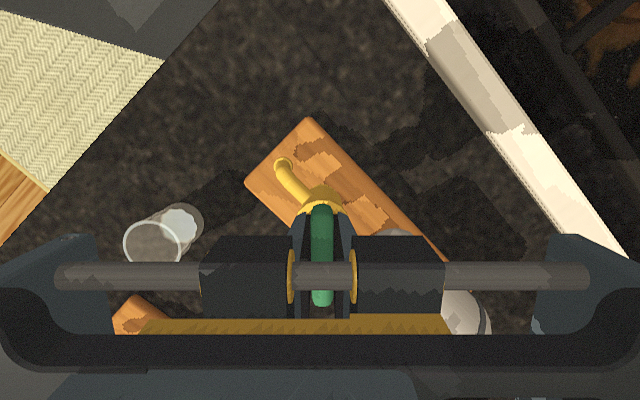

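```bash
python3 -m jog '[[0.005,0,0,0.001,0,0,0.07],[0.005,0,0,0.0008,0,0,0.07],[0.005,0,0,0.0006,0,0,0.07],[0.005,0,0,0.0006,0,0,0.07],[0.005,0,0,0.0006,0,0,0.07],[0.005,0,0,0.0006,0,0,0.07],[0.005,0,0,0,0,0,0]]' 60;  python3 look.py w4
```

```text
clock: 8.0
position: [500.5, 34.7, 105.8]
ee_rot: [1.722, 2.626, 0.004]
wrist_force: [0.9, 13.8, 13.3]
finger_gap: 11.7
gripper_force: 60.0
[500.5  34.7 105.8] [[-0.398, 0.917, 0.002], [0.917, 0.398, 0.001], [0.0, 0.003, -1.0]] [-0.05  0.47  1.77  0.    0.9  -0.46] 8.0 11.67434428940914 [ 0.93591876 13.75209898 13.32840731]
```

```bash
python3 -m jog '[[0.005,0.0005,0,0.0005,0,0,0.07],[0.005,0,0,0.0003,0,0,0.07],[0.005,0,0,0.0002,0,0,0.07],[0.005,0,0,0,0,0,0.07],[0.005,0,0,0,0,0,0.07],[0.005,0,0,0,0,0,0.06],[0.005,0,0,0,0,0,0]]' 60;  python3 look.py w5
```

```text
clock: 8.93
position: [501.3, 34.9, 105.8]
ee_rot: [2.22, 2.22, 0.006]
wrist_force: [-0.2, 10.0, 28.6]
finger_gap: 11.8
gripper_force: 60.0
[501.3  34.9 105.8] [[-0.0, 1.0, 0.005], [1.0, 0.0, 0.001], [0.001, 0.005, -1.0]] [-0.05  0.47  1.77  0.    0.9  -0.05] 8.925 11.7852960524493 [-0.18002914  9.96660459 28.57768637]
```

View pics/w5.png

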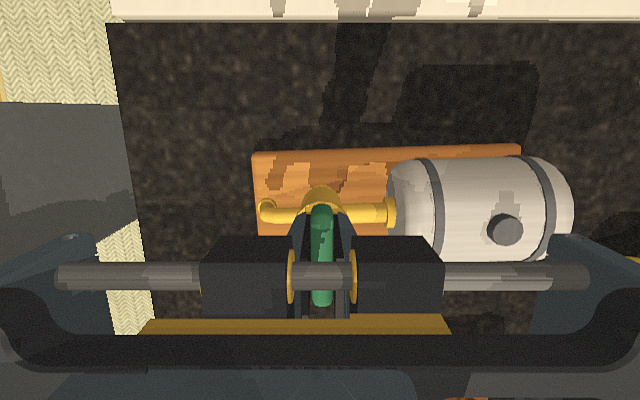

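The bar now lies vertical in the image, square to the pipe that runs from (265,212) to (390,212). The press force rose to 28.6 N with no further descent, so the key is home. I let go, rise and check.

```bash
python3 -m jog '[[0.005,0,0,0,0,0,0],[0.06,0,0,0,0,0,0],[0.06,0,0,0,0,0,0],[0.06,0,0,0,0,0,0],[0.06,0,0,0,0,0,0],[0.06,0,0,-0.015,0,0,0],[0.06,0,0,-0.03,0,0,0],[0.06,0,0,-0.045,0,0,0],[0.06,0,0,-0.045,0,0,0],[0.06,0,0,0,0,0,0],[0.06,0,0,0,0,0,0]]' 60;  python3 look.py w6
python3 - <<'E'
from h import *
f=cv2.imread("pics/w6.png")[...,::-1].copy(); p=camera_params("wrist")
m,s,c=green(f); pts=np.argwhere(m)[:,::-1]
for z in(122,134,144):
    w=np.array([back(p,q,z)[:2] for q in pts]); e,v=np.linalg.eigh(np.cov(w.T)); a=v[:,1]; u=w@a
    print(z,w.mean(0).round(1),a.round(3),np.degrees(np.arctan2(a[1],a[0])),np.ptp(u))
x,y=c.astype(int); g=f[y-90:y+60,x-90:x+110,::-1]; cv2.imwrite("pics/w6c.png",cv2.resize(g,None,fx=4,fy=4,interpolation=2))
E
```

```text
clock: 10.35
position: [499.0, 34.2, 238.6]
ee_rot: [-2.22, -2.222, 0.001]
wrist_force: [-0.3, -0.0, 0.4]
finger_gap: 59.9
gripper_force: 0.0
[499.   34.2 238.6] [[-0.001, 1.0, -0.0], [1.0, 0.001, 0.0], [0.0, -0.0, -1.0]] [-0.05  0.29  1.61 -0.    1.24 -0.05] 10.35 59.92739573747615 [-0.32822967 -0.0460748   0.40153264]
122 [500.   32.6] [-0.028  1.   ] 91.62928945889328 56.41431458426241
134 [499.9  35.9] [-0.028  1.   ] 91.62928945889328 54.064192422034004
144 [499.8  38.6] [-0.028  1.   ] 91.62928945889328 52.10575728684365
```

View pics/w6c.png

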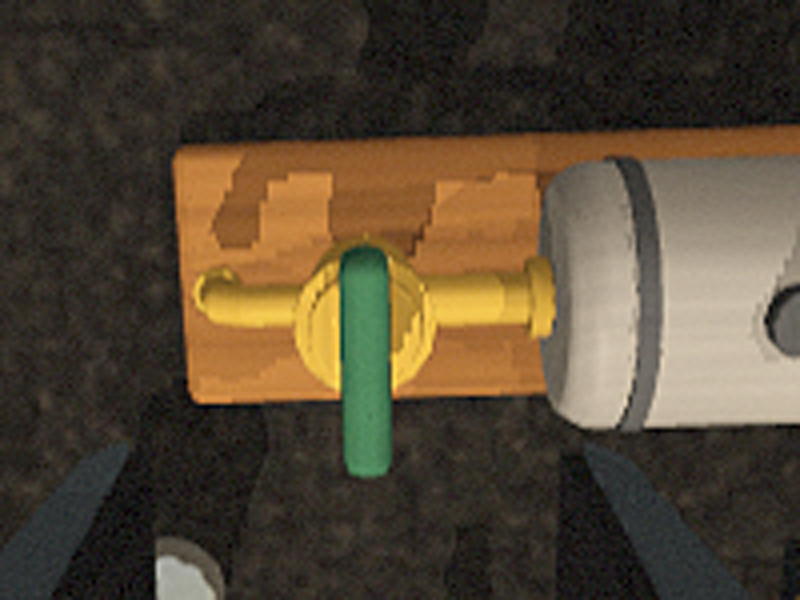

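The bar lies at 91.6° against a pipe at about 1.3°, so it is square. Its apparent length, 54 mm at z = 134, fits the home height.

```bash
python3 -c "
from station import bot; print(bot.close_job())"
```

```text
the job is handed in; nothing more can be done
None
```

The green-handled tap is shut: the key was pressed home while being turned, its bar measured within half a degree of square across the pipe after release, and the red-handled tap was not touched.

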